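Shut and lock the control box's access panel

ROBOT

A 7-joint arm with a two-finger parallel gripper is mounted at the origin on a cart in front of the work surface, level with it; the furniture and walls round the work are solid. World frame = base frame: x ahead of the robot, y to its left, z up, the work surface at z = 0. Lengths are in m, angles in rad, forces in N, time in s.
With the tool pointing down it reaches from about 0.4 to 0.9 m from the base axis. Payload 5.5 kg.
Tool frame: the origin (TCP) lies midway between the tips of the shut fingers; the grasp point (between the pads) lies 19 mm behind it (manip.grip_depth is the distance from the TCP to the grasp point, in m); z points along the fingers, y is the line along which they close (so a half turn about z gives the same grasp; the last joint's range is limited). The gripper opens to 92 mm and grips with 3 to 60 N. Pads are 19 mm wide; open, the fingers measure 130 mm over their backs; the gripper's body (75 mm by 190 mm) begins 47 mm behind the grasp point.
Start: joints at [-0.862, 0.501, -0.427, 1.55, 0.221, 1.138, -0.21], TCP at [0.28, 0.586, 0.227] pointing down, gripper open.
Joint ranges: [-2.88, 2.88], [-0.31, 2.03], [-1.54, 1.56], [0.2, 2.42], [-1.41, 4.55], [0.19, 2.02], [-2.57, 2.57]. Speed limits (rad/s): [2.57, 2.57, 3.14, 3.14, 3.14, 3.14, 3.14].

INTERFACE

Orientations are given as a unit quaternion [x, y, z, w].
In Python, from bench import manip, effector, viewer gives the robot as it stands. Calls block until the motion is done:
- manip.move_pose(position, orientation): joint-space move of the TCP to a pose.
- manip.servo_line(position, ori=None, vel=0.15): straight line of the TCP; ori=None keeps the orientation; vel is the mean speed in m/s.
- manip.movej(angles): joint-space move.
- effector.open_jaws() and effector.close(f_grip=None): open the fingers fully, or close them until they stop; f_grip is the grip in N (None keeps the last).
- manip.sleep(seconds).
- manip.solve_ik(position, orientation): joint angles nearest the present ones, or None.
- viewer.get_image(name): name is "scene" or "side" or "wrist"; returns the picture (420x560x3 uint8, red, green, blue); there is no depth.
- viewer.get_calibration(name): a dict with "vfov" (degrees; the focal length in pixels is half the picture's height over the tangent of half this angle, whatever the lens; pixels are square), "cx", "cy" (the principal point, pixels), "dist_coeffs" ([k1, k2, p1, p2, k3] as OpenCV has them; the pictures are not rectified), "eye" and "attitude" of the camera in the world. Camera axes: x right, y down, z forward; pixel columns grow to the right and rows downward; lengths in m; the calibration is good to about 2 mm. A picture is of the moment at which its call begins: read the wrist's pose just before it. get_calibration takes no time and is no camera call; for the wrist camera it gives the pose at the moment of the call.
A pose or a line that the arm cannot do raises manip.PlanningError and nothing moves.
- manip.hand_in(): hands the job in; it is judged then, once.
Readings, each from a call of its own:
- manip.current_clock(): time.
- manip.current_q(): joint angles.
- manip.current_joint_velocities(): joint speeds.
- manip.current_tau(): joint torques, N m.
- manip.current_tool_pos(): TCP position.
- manip.current_tcp_rot(): TCP orientation.
- manip.current_force(): force on the tool from outside, world axes, zero at the start.
- manip.current_wrist_torque(): the same for the moment, N m.
- manip.current_finger_gap(): finger opening in m.
- manip.current_gripper_force(): force on a finger pad.
Only numpy, scipy, OpenCV 4.12 (cv2) and the standard library are available. Lean on these libraries where they do the work, as an engineer would, in place of code of your own. Each camera call takes 0.05 s, during which the arm holds its last target. There are 200 camera calls.

TASK

The access panel of the white control box has been left ajar. Push it fully shut with the fingertips, then set a fingertip in the slot of each of its two round quarter-turn fasteners and turn each clockwise until it stops, so that the panel is locked. Only push: never raise the panel further, turn no fastener before the panel is shut, and leave the glassware and other things standing round and on the box where they are.

Things in the scene. Friction and masses are not known exactly. Their poses are not given: they have to be found in the camera images.
- box: White steel control box, fixed on the table, 220 mm deep (its x), 300 mm wide (its y), 86 mm tall. Origin: centre of its underside; x points from the front to the hinge, y to its left, z up. Hinge line parallel to y at x = +50 mm, 83 mm up; behind it a fixed ledge (x = 58 to 110 mm) carries a small stopper. Fasteners (panel shut) at x = -35 mm, y = +72 and -72 mm.
- panel (a joint): Opening angle of the panel: 0 = shut (level), starts 0.3 to 0.5, hinged at its far edge and rising at the edge near the robot. A stiff hinge (about 1 N m) holds it where it is left; about 10 N down on the front edge shuts it against a hard stop.
- panel_edge (a point): Point on the top face of the panel in the middle of its front edge, 13 mm in from the edge and 140 mm from the hinge line; 86 mm above the table when shut. The panel is bare aluminium, 150 mm by 280 mm, 6 mm thick. Between the two fasteners it is plain for 44 mm.
- left_slot (a point): Axis of the left fastener (seen from the robot), level with the panel's top face. A round cup, 88 mm across, flush in the panel: two steel half-moons with a straight dark slot between, 36 mm wide, 84 mm long, 18 mm deep, flat floor, upright walls. The slot runs along this point's own y; z is the turning axis (up when shut). Panel shut: slot mouth 86 mm, floor 68 mm above the table. An off-centre fingertip moved in an arc turns it.
- right_slot (a point): Axis of the right fastener (seen from the robot), level with the panel's top face. A round cup, 88 mm across, flush in the panel: two steel half-moons with a straight dark slot between, 36 mm wide, 84 mm long, 18 mm deep, flat floor, upright walls. The slot runs along this point's own y; z is the turning axis (up when shut). Panel shut: slot mouth 86 mm, floor 68 mm above the table. An off-centre fingertip moved in an arc turns it.
- cam_left (a joint): Angle of the left fastener: 0 = open (slot parallel to the hinge line), grows clockwise seen from above to a hard stop at 1.571 = locked (slot runs from front edge to hinge). Starts between 0 and 0.25; stays where it is left (0.15 N m of friction). Its tongue then lies under the box's front lip; turned early, it keeps the panel from shutting.
- cam_right (a joint): Angle of the right fastener: 0 = open (slot parallel to the hinge line), grows clockwise seen from above to a hard stop at 1.571 = locked (slot runs from front edge to hinge). Starts between 0 and 0.25; stays where it is left (0.15 N m of friction). Its tongue then lies under the box's front lip; turned early, it keeps the panel from shutting.
- vial_1: Sample vial, black cap, 23 mm across, 46 mm tall, standing at the left or right side of the box; origin at its underside. Not to be disturbed.
- vial_4: Like vial_1, standing at the left or right side of the box. Not to be disturbed.
- vial_3: Sample vial, white cap, 23 mm across, 46 mm tall, standing in front of the box; origin at its underside. Not to be disturbed.
- rubber_stopper: Black rubber stopper, 35 mm across, 28 mm tall, beside the box; origin at its underside. Not to be disturbed.
- rubber_stopper_2: Small red bored rubber stopper, 28 mm across, 24 mm tall, standing on the box's rear ledge; origin at its underside. Not to be disturbed.
- beaker: Glass beaker, 46 mm across, 58 mm tall, beside the box; origin at its underside. Not to be disturbed.
- tape_roll: Roll of tape lying flat, 58 mm across, 18 mm tall, in front of the box; origin at its underside. Not to be disturbed.
- dropper_bottle: White dropper bottle with green tip, 31 mm across, 95 mm tall, standing at the far right of the box; origin at its underside. Not to be disturbed.

How it is judged:
By the outcome, as a careful person would: the job done as asked, in the order asked, and still so for the second after the job is handed in, with the robot touching nothing.
It also fails if it takes over 72 s, if anything falls off the work surface, if the arm or the gripper's body presses on something with over 40 N, if the wrist force passes 120 N, or if a joint passes its speed limit or range.

## Working session

There is one attempt and no reset: what is moved stays moved. The work goes in short steps, each a Python script; the robot and the scene stay as the last script left them, time stands still between calls to the robot, and variables do not carry over. Pictures are saved under pics/ and viewed, at most 10 in all, crops included, and the job is handed in when it is done.

```bash
ls; mkdir -p pics
python3 - <<'E'
from bench import manip, effector, viewer
import cv2
for n in ("scene","side","wrist"):
    im=viewer.get_image(n); cv2.imwrite(f"pics/{n}0.png",im[:,:,::-1]); print(n,viewer.get_calibration(n))
print(manip.current_clock(),manip.current_tool_pos(),manip.current_tcp_rot(),manip.current_finger_gap())
a=cv2.imread("pics/scene0.png");b=cv2.imread("pics/side0.png")
E
```

```text
pics
scene {'vfov': 50.85981238388711, 'cx': 280.32257842179604, 'cy': 208.93662571259023, 'dist_coeffs': array([-0.03948018,  0.        ,  0.        ,  0.        ,  0.        ]), 'eye': array([0.13230397, 0.70053312, 0.57194792]), 'attitude': array([-0.23114669,  0.83409952, -0.48175752,  0.13696309])}
side {'vfov': 44.4891174783469, 'cx': 283.86836580715, 'cy': 207.19572053158453, 'dist_coeffs': array([-0.12319425,  0.        ,  0.        ,  0.        ,  0.        ]), 'eye': array([ 0.47245832, -0.92621746,  0.48311533]), 'attitude': array([ 0.83336206, -0.04198538,  0.03505063, -0.55001488])}
wrist {'vfov': 59.94793966985467, 'cx': 280.66836644297575, 'cy': 206.5028758877764, 'dist_coeffs': array([-0.03141727,  0.        ,  0.        ,  0.        ,  0.        ]), 'eye': array([0.20945274, 0.61893433, 0.38448112]), 'attitude': array([0.8368262 , 0.52732451, 0.07786815, 0.12484921])}
0.15 [0.28007524 0.58598121 0.22591483] [ 2.21044150e-01  9.75263517e-01 -7.21648880e-04 -1.87347027e-04] 0.09167161742723118
```

View pics/scene0.png

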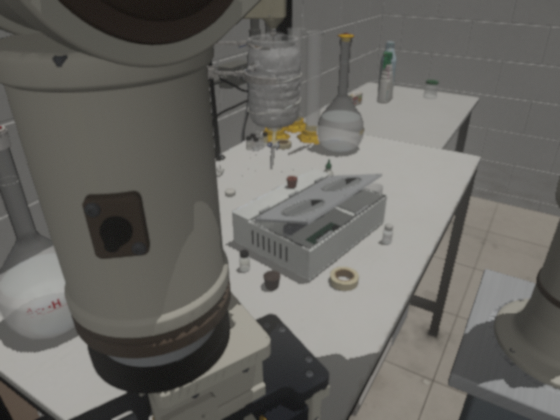

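View pics/side0.png

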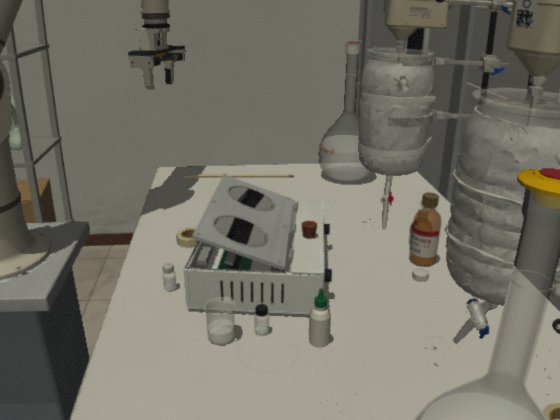

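Side view: box with its right face between about (189,305) and (326,311) at the bottom, panel raised at its front edge (228,178)–(200,243). Both cups are visible at (250,197) and (241,232). The beaker, a vial and the dropper bottle stand at the right. The scene view shows a vial and a stopper at the left, and the tape and a vial in front.

```bash
cat > h.py <<'E'
from bench import manip, effector, viewer
import cv2, numpy as np
from scipy.spatial.transform import Rotation as R
def K(c): 
    f=210/np.tan(np.radians(c['vfov'])/2); return np.array([[f,0,c['cx']],[0,f,c['cy']],[0,0,1.]])
def ray(c,p):
    u=cv2.undistortPoints(np.array([[p]],float),K(c),c['dist_coeffs'])[0,0]
    return R.from_quat(c['attitude']).apply([u[0],u[1],1.])
def onz(c,p,z):
    d=ray(c,p); return c['eye']+d*(z-c['eye'][2])/d[2]
def two(c1,p1,c2,p2):
    a,b=ray(c1,p1),ray(c2,p2); s=np.linalg.lstsq(np.c_[a,-b],c2['eye']-c1['eye'],rcond=None)[0]
    P,Q=c1['eye']+a*s[0],c2['eye']+b*s[1]; return (P+Q)/2,np.linalg.norm(P-Q)
def proj(c,P):
    r=R.from_quat(c['attitude']).inv(); Pc=r.apply(np.atleast_2d(P)-c['eye'])
    return cv2.projectPoints(Pc,np.zeros(3),np.zeros(3),K(c),c['dist_coeffs'])[0][:,0]
def down(yaw): # tool z down, tool x at angle yaw in world xy
    return (R.from_euler('z',yaw)*R.from_euler('x',np.pi)).as_quat()
E
python3 - <<'E'
from h import *
s=viewer.get_calibration('side')
for p in [(189,305),(326,311)]: print(onz(s,p,0))
for p in [(329,229)]: print(onz(s,p,.086))
q=manip.current_tcp_rot(); r=R.from_quat(q); print(r.as_matrix().round(3))
w=viewer.get_calibration('wrist'); print(r.inv().apply(w['eye']-manip.current_tool_pos()), (r.inv()*R.from_quat(w['attitude'])).as_matrix().round(3))
E
```

```text
[ 3.99144101e-01 -2.00291932e-01 -5.55111512e-17]
[ 0.62299183 -0.23711846  0.        ]
[ 0.64839748 -0.10752825  0.086     ]
[[-0.902  0.431 -0.001]
 [ 0.431  0.902 -0.001]
 [ 0.    -0.001 -1.   ]]
[ 0.07793638 -0.00095252 -0.15856143] [[-0.001 -0.957 -0.291]
 [ 1.    -0.001 -0.   ]
 [-0.    -0.291  0.957]]
```

Run:
```python
from h import *
yaw=-0.163
p=manip.current_tool_pos(); 
manip.servo_line([p[0],p[1],0.36],vel=.25)
bx=np.array([np.cos(yaw),np.sin(yaw)]); by=np.array([-bx[1],bx[0]]); c=np.array([.535,-.071])
import json
cal=[]
effector.close()
for i,o in enumerate([(-.03,-.0),(-.1,.07)]):
    q=c+o[0]*bx+o[1]*by
    manip.move_pose([q[0],q[1],.36],down(yaw+np.pi)); manip.sleep(.2)
    cc=viewer.get_calibration('wrist'); im=viewer.get_image('wrist'); cv2.imwrite(f'pics/w{i+1}.png',im[:,:,::-1])
    cal.append({k:np.array(v).tolist() for k,v in cc.items()}); print(manip.current_tool_pos(),manip.current_q().round(2),manip.current_clock())
json.dump(cal,open('cal.json','w'))
a=[cv2.imread(f'pics/w{i}.png') for i in (1,2)]
```

```text
[ 0.5055218  -0.06564757  0.35994133] [ 0.    0.11  0.08  1.73 -0.01  1.3   1.49] 4.975
[0.44813884 0.01332963 0.35986406] [-0.1  -0.01  0.01  1.86  0.    1.29  1.32] 5.7083
```

View pics/w1.png

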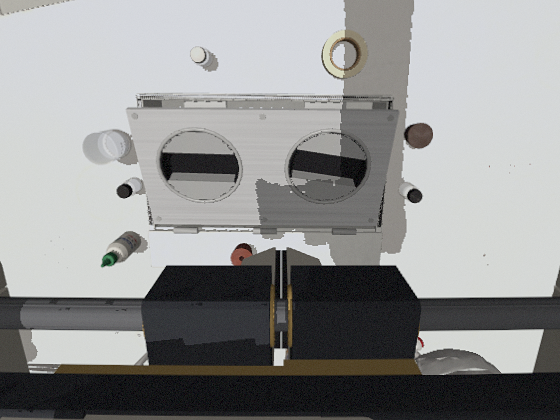

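View pics/w2.png

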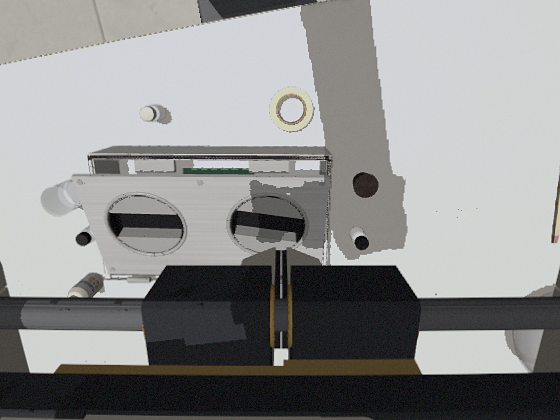

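Wrist views: the box's front is up in the image. In w1 the panel front corners are near (128,109) and (398,110), the cups at (201,165) and (328,165), and the box front-top corners at (137,95) and (395,97). In w2 the same points are near (75,175)/(330,178), (147,223)/(267,222) and (90,153)/(331,152).

Run:
```python
from h import *
import json
c1,c2=[{k:np.array(v) for k,v in c.items()} for c in json.load(open('cal.json'))]
# refine: panel/box front corners
pts={'cupR':((201,165),(147,223)),'cupL':((328,165),(267,222)),'pfR':((128,109),(74,176)),'pfL':((398,110),(330,178)),'bfR':((137,95),(90,153)),'bfL':((395,97),(331,151))}
for k,(a,b) in pts.items():
    P,e=two(c1,a,c2,b); print(k,P.round(4),round(e,4))
# vials etc. not needed; box corners on z=.086
a=[onz(c1,p,.086) for p in [(137,95),(395,97)]]+[onz(c2,p,.086) for p in [(90,153),(331,151)]]
print(np.round(a,4), [np.linalg.norm(a[i]-a[i+1]) for i in (0,2)])
o=np.vstack([np.hstack([cv2.resize(cv2.imread('pics/w1.png')[80:250,100:420],None,fx=2.4,fy=1.7,interpolation=cv2.INTER_CUBIC)]),cv2.resize(cv2.imread('pics/w2.png')[130:300,60:380],None,fx=2.4,fy=1.7,interpolation=cv2.INTER_CUBIC)])
cv2.imwrite('pics/c1.png',o); print(o.shape)
```

```text
cupR [ 0.4868 -0.1548  0.1132] 0.0007
cupL [ 0.5096 -0.0139  0.1129] 0.0018
pfR [ 0.415  -0.2111  0.133 ] 0.0005
pfL [0.4615 0.0624 0.1376] 0.0023
bfR [ 0.3983 -0.2254  0.0601] 0.0003
bfL [0.4478 0.077  0.0727] 0.0069
[[ 0.3998 -0.2159  0.086 ]
 [ 0.45    0.075   0.086 ]
 [ 0.3968 -0.2112  0.086 ]
 [ 0.4426  0.0736  0.086 ]] [np.float64(0.2951386176391933), np.float64(0.2884876555536244)]
(578, 768, 3)
```

View pics/c1.png

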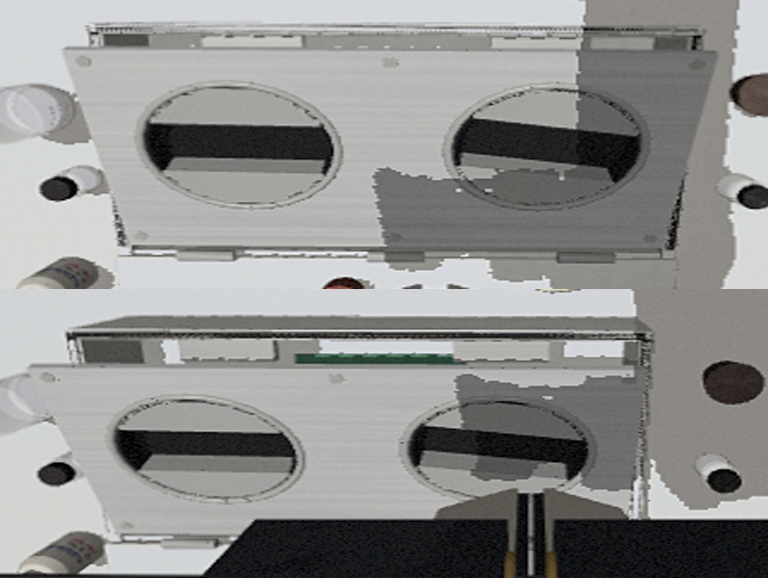

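Estimates: yaw −0.163, cup spacing 143 mm (144 given), panel angle about 0.325 from both the cup and edge heights, hinge near (0.578,−0.0975). Next I push the panel shut along its arc while watching the force.

```bash
cat >> h.py <<'E'
yaw=-0.163; bx=np.array([np.cos(yaw),np.sin(yaw)]); by=np.array([-bx[1],bx[0]]); H=np.array([.578,-.0975])
E
python3 - <<'E'
from h import *
def P(th,dz=0,r=.14):
    xy=H+bx*(-r*np.cos(th)+.003*np.sin(th)); return [*xy,.083+r*np.sin(th)+.003*np.cos(th)+dz]
manip.move_pose(P(.4,.06),down(yaw+np.pi))
manip.servo_line(P(.4,.012),vel=.1)
f0=manip.current_force(); print(f0,manip.current_clock())
for th in np.arange(.38,-.041,-.03):
    manip.servo_line(P(th),vel=.06); f=manip.current_force()-f0
    print(round(th,2),f.round(1),manip.current_tool_pos().round(4))
    if f[2]>30: break
print(manip.current_clock())
manip.servo_line(P(0,.06),vel=.15)
q=H-bx*.10
manip.move_pose([*(H-bx*.16),.36],down(yaw+np.pi)); manip.sleep(.2)
import json
cc=viewer.get_calibration('wrist'); im=viewer.get_image('wrist'); cv2.imwrite('pics/w3.png',im[:,:,::-1])
json.dump({k:np.array(v).tolist() for k,v in cc.items()},open('cal3.json','w'))
print(manip.current_clock(), manip.current_force())
E
```

```text
[-0.1430253  -0.37568053  0.38401956] 7.1083
0.38 [ 0.7  0.3 -1.3] [ 0.4503 -0.0766  0.1373]
0.35 [ 0.3  0.1 -0.5] [ 0.4497 -0.0764  0.134 ]
0.32 [ 1.3 -0.1  0.4] [ 0.4481 -0.0761  0.13  ]
0.29 [1.9 1.5 0.5] [ 0.4464 -0.0758  0.1258]
0.26 [ 0.3  0.  -1.3] [ 0.4449 -0.0756  0.1216]
0.23 [ 1.4 -0.   0.7] [ 0.4437 -0.0754  0.1176]
0.2 [-0.1 -0.1  0.2] [ 0.4428 -0.0753  0.1135]
0.17 [ 0.   0.7 -0.1] [ 0.442  -0.0752  0.1094]
0.14 [ 0.1  0.4 -1.2] [ 0.4413 -0.0751  0.1052]
0.11 [ 0.5  0.1 -0.5] [ 0.4407 -0.075   0.101 ]
0.08 [ 0.8  1.  -0.2] [ 0.4402 -0.0748  0.0968]
0.05 [ 0.9  0.2 -1.1] [ 0.4398 -0.0748  0.0926]
0.02 [ 0.1 -0.3 -0.2] [ 0.4397 -0.0748  0.0885]
-0.01 [-6.5  0.3 21.7] [ 0.44   -0.0748  0.086 ]
-0.04 [-21.    4.   69.6] [ 0.4402 -0.0748  0.0855]
11.0
12.7 [ 0.02480933 -0.14142706 -0.04874051]
```

View pics/w3.png

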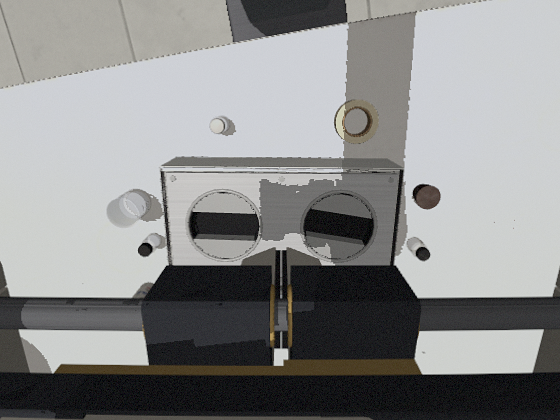

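The panel now looks shut and level: the view shows cups near (225,225) and (340,225). Contact at the stop came at z=0.086 as it must. Next I measure the cup centres and slot angles on the 86 mm plane.

Run:
```python
from h import *
import json
c={k:np.array(v) for k,v in json.load(open('cal3.json')).items()}
im=cv2.imread('pics/w3.png'); g=cv2.cvtColor(im,cv2.COLOR_BGR2GRAY)
print(cv2.HoughCircles(g[170:280,160:410],cv2.HOUGH_GRADIENT,1,80,param1=120,param2=12,minRadius=32,maxRadius=42))
C=H-.05*bx
for n,s,px,ed in (('R',-1,(225,225),[(188.5,225),(261,225),(225,189),(225,260)]),('L',1,(339,225),[(302,225),(376,225),(339,189),(339,262)])):
    pred=C-.035*bx+s*.072*by
    E=[onz(c,p,.086)[:2] for p in ed]
    print(n,'pred',pred.round(4),'meas',onz(c,px,.086)[:2].round(4),'diam',np.linalg.norm(E[0]-E[1]).round(4),np.linalg.norm(E[2]-E[3]).round(4), 'predpx',proj(c,[*pred,.086]).round(1))
    # slot: dark pixels within cup
    m=((g<45)*255).astype(np.uint8); mm=np.zeros_like(m); cv2.circle(mm,px,33,255,-1); m&=mm
    ct=max(cv2.findContours(m,0,1)[0],key=cv2.contourArea)
    w=np.array([onz(c,p[0],.068)[:2] for p in ct]); r=cv2.minAreaRect((w*1000).astype(np.float32)); print(r)
    vx,vy,_,_=cv2.fitLine((w*1000).astype(np.float32),cv2.DIST_L2,0,.01,.01).ravel(); a=np.arctan2(vy,vx); print('slot ang rel y (cw+)',[(yaw+np.pi/2-a+np.pi/2)%np.pi-np.pi/2])
# box front corners at z .086
print([onz(c,p,.086)[:2].round(4) for p in [(162,167),(404,168)]],'pred',(C-.11*bx-.15*by).round(4),(C-.11*bx+.15*by).round(4))
# IK feasibility for arcs
for s in (-1,1):
    A=C-.035*bx+s*.072*by
    for flip in (0,np.pi):
        for off in (1,-1):
            ok=[]
            for ph in np.arange(0,2.1,.15):
                d=np.array([np.cos(yaw+np.pi/2-ph),np.sin(yaw+np.pi/2-ph)])
                q=manip.solve_ik([*(A+off*.018*d),.075],down(yaw+flip-ph)); ok.append(q is not None)
            print(s,flip,off,sum(ok),len(ok),None if q is None else q.round(2))
```

```text
[[[ 63.5  53.5  35.8]
  [181.5  54.5  35.9]]]
R pred [ 0.4824 -0.1548] meas [ 0.4828 -0.154 ] diam 0.0912 0.0947 predpx [[224.4 224.8]]
((488.8274230957031, -158.07418823242188), (86.3724365234375, 34.812137603759766), 77.61425018310547)
slot ang rel y (cw+) [np.float32(0.03901255)]
L pred [ 0.5058 -0.0127] meas [ 0.5061 -0.0128] diam 0.0931 0.0975 predpx [[339.1 224.8]]
((512.5506591796875, -10.214366912841797), (87.89537811279297, 36.953956604003906), 65.517333984375)
slot ang rel y (cw+) [np.float32(0.21721148)]
[array([ 0.3982, -0.2137]), array([0.4467, 0.073 ])] pred [ 0.3958 -0.2195] [0.4445 0.0765]
-1 0 1 15 15 [ 0.79  0.54 -0.65  1.98  0.46  0.77  2.32]
-1 0 -1 15 15 [ 0.78  0.49 -0.65  2.06  0.44  0.73  2.3 ]
-1 3.141592653589793 1 15 15 [ 0.05  0.47  0.27  2.   -0.19  0.7  -0.26]
-1 3.141592653589793 -1 15 15 [ 0.04  0.42  0.24  2.08 -0.16  0.66 -0.31]
1 0 1 15 15 [-0.08  0.45  0.09  2.   -0.06  0.69  2.5 ]
1 0 -1 15 15 [-0.11  0.41  0.07  2.07 -0.05  0.66  2.44]
1 3.141592653589793 1 15 15 [-0.15  0.45  0.17  2.01 -0.12  0.69 -0.59]
1 3.141592653589793 -1 15 15 [-0.16  0.41  0.13  2.07 -0.09  0.66 -0.67]
```

Measured and predicted cup centres agree within 1 mm, and the slot angles are right 0.04 and left 0.22. Next I turn the right fastener.

```bash
cat >> h.py <<'E'
def turn(s,phi0,off=-1,r=.018,z=.073):
    A=H-.085*bx+s*.072*by
    def T(ph,zz):
        d=np.array([np.cos(yaw+np.pi/2-ph),np.sin(yaw+np.pi/2-ph)]); return [*(A+off*r*d),zz],down(yaw+np.pi-ph)
    manip.move_pose(*T(phi0,.13)); manip.servo_line(T(phi0,.095)[0],vel=.1); f0=manip.current_force()
    for zz in (.085,.079,z):
        manip.servo_line(T(phi0,zz)[0],vel=.06); f=manip.current_force()-f0
        if f[2]>15: print('blocked',zz,f); manip.servo_line(T(phi0,.13)[0]); return
    ph=phi0; prev=0
    while ph<2.0:
        ph+=.07 if ph<1.5 else .03
        p,o=T(ph,z); manip.servo_line(p,o,vel=.05); f=manip.current_force()-f0; F=np.hypot(*f[:2])
        print(round(ph,2),f.round(1),end='; ')
        if F>(25 if ph>1.6 else 40): break
    print('\nend',ph,manip.current_clock())
    p,o=T(ph-.2,z); manip.servo_line(p,o,vel=.05); print(manip.current_force()-f0)
    manip.servo_line([*p[:2],.13],vel=.1)
E
python3 - <<'E'
from h import *
turn(-1,.04); print(manip.current_clock())
E
```

```text
0.11 [-0.  -0.3 -1. ]; 0.18 [ 0.3  0.1 -0.1]; 0.25 [ 0.6 -1.1 -0.4]; 0.32 [ 2.4 -2.8 -2. ]; 0.39 [ 3.4 -3.1  0.1]; 0.46 [ 3.1 -2.3  1.2]; 0.53 [ 4.1 -3.4  0.6]; 0.6 [ 3.5 -2.7  2.5]; 0.67 [ 4.  -2.2  2.5]; 0.74 [ 4.  -3.1  2.2]; 0.81 [ 3.5 -2.2  1.6]; 0.88 [ 4.4 -2.4  2.1]; 0.95 [ 4.3 -3.6  2.3]; 1.02 [ 4.7 -4.1  1.5]; 1.09 [ 4.2 -3.6  2. ]; 1.16 [ 3.2 -3.7  1.8]; 1.23 [ 4.  -4.5  2.5]; 1.3 [ 3.8 -4.7  3.3]; 1.37 [ 3.9 -4.1  1.9]; 1.44 [ 2.9 -4.8  3.3]; 1.51 [ 2.3 -5.5  3.4]; 1.54 [ 2.9 -5.8  3.1]; 1.57 [ 1.7 -5.7  3.2]; 1.6 [ 2.  -7.1  4.2]; 1.63 [ 2.1 -5.4  4.1]; 1.66 [ 1.6 -6.1  3.8]; 1.69 [ 1.  -6.1  3.7]; 1.72 [ 1.4 -6.8  3.9]; 1.75 [ 1.7 -5.7  4.3]; 1.78 [ 1.2 -6.6  3.6]; 1.81 [ 1.2 -6.3  4.1]; 1.84 [ 0.7 -6.7  4. ]; 1.87 [ 0.9 -5.3  4.5]; 1.9 [-0.2 -5.4  4.7]; 1.93 [-0.7 -7.7  6.4]; 1.96 [-2.5 -8.3  6.3]; 1.99 [-4.9 -9.5  8. ]; 2.02 [ -5.9 -11.    8.7]; 
end 2.0200000000000014 24.525
[-2.1805168  -2.46869486 -0.51274494]
25.5917
```

```bash
sed -i 's/while ph<2.0/while ph<2.1/' h.py
python3 - <<'E'
from h import *
turn(1,.20)
manip.move_pose([*(H-bx*.17),.36],down(yaw+np.pi)); manip.sleep(.2)
c=viewer.get_calibration('wrist'); im=viewer.get_image('wrist')[:,:,::-1].copy(); cv2.imwrite('pics/w4.png',im); g=cv2.cvtColor(im,cv2.COLOR_BGR2GRAY)
for s in (-1,1):
    A=H-.085*bx+s*.072*by; px=tuple(int(round(v)) for v in proj(c,[*A,.086])[0])
    m=((g<45)*255).astype(np.uint8); mm=np.zeros_like(m); cv2.circle(mm,px,33,255,-1); m&=mm
    ct=max(cv2.findContours(m,0,1)[0],key=cv2.contourArea)
    w=np.array([onz(c,p[0],.068)[:2] for p in ct])
    vx,vy,_,_=cv2.fitLine((w*1000).astype(np.float32),cv2.DIST_L2,0,.01,.01).ravel(); a=np.arctan2(vy,vx); print(px,'slot',(yaw+np.pi/2-a)%np.pi)
print(manip.current_clock())
E
```

```text
0.27 [-0.9  0.2  0.7]; 0.34 [ 0.1 -0.   0.8]; 0.41 [ 2.5 -2.4  0.9]; 0.48 [ 2.5 -2.6  1.3]; 0.55 [ 2.9 -2.1  0.2]; 0.62 [ 3.8 -2.6  1.6]; 0.69 [ 3.1 -2.6  3. ]; 0.76 [ 3.1 -1.4  2.9]; 0.83 [ 4.2 -2.4  1.9]; 0.9 [ 3.8 -2.2  1.9]; 0.97 [ 4.1 -2.8  2.2]; 1.04 [ 4.1 -1.8  0.9]; 1.11 [ 4.6 -2.9  3.1]; 1.18 [ 4.1 -3.1  2. ]; 1.25 [ 4.3 -3.9  2.5]; 1.32 [ 4.1 -4.9  2.3]; 1.39 [ 3.8 -4.1  2.4]; 1.46 [ 2.9 -4.9  3.1]; 1.53 [ 2.1 -4.8  3.7]; 1.56 [ 2.3 -5.1  3.4]; 1.59 [ 1.8 -5.1  3.4]; 1.62 [ 2.6 -5.   3.9]; 1.65 [ 2.4 -5.3  4. ]; 1.68 [ 3.4 -4.7  4.3]; 1.71 [ 2.3 -6.1  5.1]; 1.74 [ 1.2 -6.1  4.3]; 1.77 [ 0.2 -4.9  4.8]; 1.8 [ 0.7 -5.5  4.6]; 1.83 [ 1.6 -5.5  5. ]; 1.86 [ 0.7 -5.8  5.2]; 1.89 [ 0.3 -4.7  4.5]; 1.92 [-0.2 -5.7  6.4]; 1.95 [-2.1 -7.1  7.3]; 1.98 [-3.8 -9.4  9.6]; 2.01 [ -4.4 -10.4  10.3]; 2.04 [ -6.8 -10.4  13.2]; 2.07 [ -8.5 -11.8  14.2]; 2.1 [-11.2 -13.4  14. ]; 
end 2.1000000000000005 37.4917
[-1.60174375 -5.89247819  0.96151354]
(225, 231) slot 1.5916597
(338, 231) slot 1.5741056
40.2
```

View pics/w4.png

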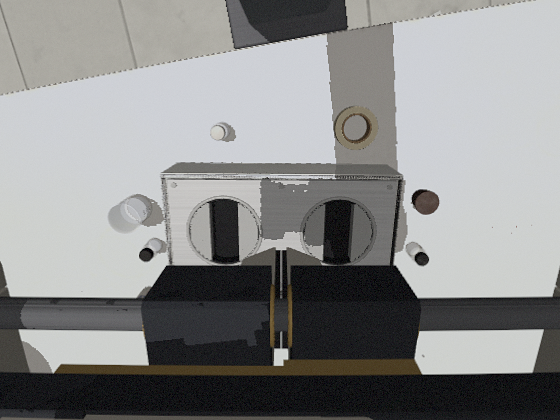

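The view shows both slots running front to hinge, measured at 1.59 and 1.57. The force also rose at the stops, the panel is shut, and the neighbouring things in view stand where they were.

```bash
python3 -c "
from bench import manip
print(manip.current_force()); print(manip.hand_in())"
```

```text
[ 0.02847867 -0.03021052  0.1892871 ]
the job is handed in; nothing more can be done
None
```

I pushed the panel shut, turned both fasteners clockwise to their stops (slots measured at 1.59 right and 1.57 left), and handed the job in at about 40 s; the things in the last wrist view had not moved, though the stopper on the ledge and the dropper bottle were out of that view.

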